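Close up the tea tasting counter

TASK

It is closing time at the tasting counter: sort everything left loose on the open counter by kind, the tins standing upright in the wooden crate, the steel spoons lying in the shallow metal tray and the little bells in the clay dish. Only when all of these are put away, hang the tent-shaped board astride the rail, its top resting on the bar about midway between the posts with one leg hanging on each side. Leave the display tins on the clear steps and the cup, timer, jar and paperweight where they are.

Things in the scene. Friction and masses are not known exactly. Their poses are not given: they have to be found in the camera images.
- tin_a: Loose short cylindrical metal tin with a screw lid, on the open counter; 44 mm high, body 50 mm across, lid (top 10 mm) 52 mm across, 80 g. Origin: centre of its underside, z up towards the lid. May be absent.
- tin_b: Loose short cylindrical metal tin with a screw lid, on the open counter; 44 mm high, body 50 mm across, lid (top 10 mm) 52 mm across, 80 g. Origin: centre of its underside, z up towards the lid. May be absent.
- tin_c: Loose short cylindrical metal tin with a screw lid, on the open counter; 44 mm high, body 50 mm across, lid (top 10 mm) 52 mm across, 80 g. Origin: centre of its underside, z up towards the lid. May be absent.
- bell_a: Loose tiny brass-look plastic hand bell standing mouth down; 53 mm high, mouth 36 mm across, waist 22 mm across up to 28 mm high, above that a straight round stem handle 12 mm across from 28 to 53 mm; 30 g. Origin: centre of its underside (mouth), z up along the stem. May be absent.
- bell_b: Loose tiny brass-look plastic hand bell standing mouth down; 53 mm high, mouth 36 mm across, waist 22 mm across up to 28 mm high, above that a straight round stem handle 12 mm across from 28 to 53 mm; 30 g. Origin: centre of its underside (mouth), z up along the stem. May be absent.
- spoon_a: Loose steel tasting spoon lying flat, 140 mm long; flat handle 10 mm wide, top 8 mm above its underside, from x = -70 to +40 mm; round bowl 32 mm across, 9 mm high, at x = +54 mm; 40 g, balances near its origin. Origin: underside, mid length; x runs along the spoon towards the bowl, z up. May be absent.
- spoon_a_bowl (a point): Centre of that spoon's bowl, 54 mm from the spoon's origin. Absent with its spoon.
- spoon_a_end (a point): Tip of that spoon's handle, 70 mm from the spoon's origin. Absent with its spoon.
- spoon_b: Loose steel tasting spoon lying flat, 140 mm long; flat handle 10 mm wide, top 8 mm above its underside, from x = -70 to +40 mm; round bowl 32 mm across, 9 mm high, at x = +54 mm; 40 g, balances near its origin. Origin: underside, mid length; x runs along the spoon towards the bowl, z up. May be absent.
- spoon_b_bowl (a point): Centre of that spoon's bowl, 54 mm from the spoon's origin. Absent with its spoon.
- spoon_b_end (a point): Tip of that spoon's handle, 70 mm from the spoon's origin. Absent with its spoon.
- board: Loose blank dark-wood tent board, an upside-down V on two feet: legs 90 mm wide (y), 4 mm thick, splayed 15 degrees, inside gap 59 mm at the feet, 16 mm under the flat top (26 mm deep in x, upper face at 85 mm). On top a grip fin 12 mm thick (x), 44 mm wide (y), from 85 to 115 mm. 150 g. Origin: centre between the feet, at foot level; z up.
- board_seat (a point): Middle of the underside of the board's top, 80 mm above the board's origin: the place that rests on the rail.
- rail_mid (a point): Mid point on the axis of the fixed horizontal steel rail: bar 12 mm thick, 160 mm long along this frame's y, axis 150 mm above the counter, on two 16 mm posts at its ends with 70 mm round feet. z up.
- crate: Fixed open wooden crate for tins, 190 mm (x) by 130 mm (y), 50 mm high, walls and floor 5 mm. Origin: centre of its underside.
- tray: Fixed open shallow metal tray for spoons, 190 mm (x) by 100 mm (y), 30 mm high, walls and floor 5 mm. Origin: centre of its underside.
- dish: Fixed round clay dish for bells, 124 mm across the rim, 112 mm across the foot, 30 mm high, wall 4 mm, floor 5 mm thick. Origin: centre of its underside.
- show_tin_1: Display tin of the same make on the lowest step (top 40 mm above the counter) of the clear risers along the back (more stand fixed on the upper steps). To be left alone. Origin: centre of its underside.
- show_tin_2: Display tin of the same make on the lowest step (top 40 mm above the counter) of the clear risers along the back (more stand fixed on the upper steps). To be left alone. Origin: centre of its underside.
- show_tin_3: Display tin of the same make on the lowest step (top 40 mm above the counter) of the clear risers along the back (more stand fixed on the upper steps). To be left alone. Origin: centre of its underside.
- cup: Bystander: small white cup, 48 mm across, 40 mm high, near the robot. Origin: centre of its underside.
- timer: Bystander: flat white timer 44 x 70 x 18 mm near the robot. Origin: centre of its underside.
- jar: Bystander: small white jar with a cork, 40 mm across, 45 mm high, towards the risers. Origin: centre of its underside.
- stone: Bystander: round grey paperweight, 46 mm across, 20 mm high, towards the risers. Origin: centre of its underside.

How it is judged:
By the outcome, as a careful person would: the job done as asked, in the order asked, and still so for the second after the job is handed in, with the robot touching nothing.
Of tin_a, tin_b, tin_c, bell_a, bell_b, spoon_a, spoon_b only 5 to 7 are there at a start; the rules pass over those that are not, and their reading is None.
At some moment in a run one of tin_a, tin_b, tin_c, bell_a, bell_b, spoon_a, spoon_b may be knocked a few centimetres aside while the robot is not near it.
It also fails if it takes over 210 s, if anything falls off the work surface, if the arm or the gripper's body presses on something with over 40 N, if the wrist force passes 120 N, or if a joint passes its speed limit or range.

ROBOT

A 6-joint arm with a two-finger parallel gripper is mounted at the origin on the work surface. World frame = base frame: x ahead of the robot, y to its left, z up, the work surface at z = 0. Lengths are in mm, angles in rad, forces in N, time in s.
With the tool pointing down it reaches from about 300 to 775 mm from the base axis. Payload 14.6 kg.
Tool frame: the origin (TCP) lies at the very end of the fingers, on their centre line; the grasp point (between the pads) lies 19 mm behind it; z points along the fingers, y is the line along which they close (so a half turn about z gives the same grasp; the last joint's range is limited). The gripper opens to 94 mm and grips with 3 to 60 N. Pads are 16 mm wide; open, the fingers measure 119 mm over their backs; the gripper's body (75 mm by 177 mm) begins 78 mm behind the grasp point.
Start: joints at [1.131, 0.3, 1.521, -0, 1.321, -0.067], TCP at [200.32, 512.212, 205.446] pointing down, gripper open.
Joint ranges: [-3.03, 3.03], [-0.79, 2.21], [0.23, 2.52], [-1.04, 4.18], [0, 3.07], [-2.55, 2.55]. Speed limits (rad/s): [2.22, 2.22, 2.57, 3.14, 3.14, 3.14].

INTERFACE

Orientations are given as [roll, pitch, yaw] about the fixed x, y, z axes, in that order (R = Rz(yaw) Ry(pitch) Rx(roll)).
In Python, from cell import manip gives the robot as it stands.
- The arm moves only by the tool servo_tool, never from a script. Its argument "rows" is a list of rows, each a list of 7 numbers: the turn, a rotation vector about the world's x, y, z in degrees, then the shift along the world's x, y, z in mm, then the closure, from 0 (fully open) to 1 (shut). In form: [[rx, ry, rz, dx, dy, dz, fingers], ...]. A call has 1 to 20 rows; each row shifts and turns the commanded pose from where the row before left it; what a row does not reach is not made up. A row lasts 1/8 s, in which the tool goes at most 62.5 mm and 10.7 degrees, less where a joint would pass 70% of its speed; a pose out of reach is approached as far as the arm can. A call with a gripper value outside its range is refused whole. The fingers move at their own pace and stop on an object; "grip_force" is the grip in N (left out, the last holds). Time passes only in rows, so rows that do not move let the fingers close. It gives the time, the measured TCP pose, the force, the opening and the grip force at its end, in the units of the state.
- manip.read_state(): the state, without advancing time (a new reading comes with each control period).
- manip.camera(name): name is "side" or "top" or "wrist"; returns the picture (420x560x3 uint8, red, green, blue); there is no depth.
- manip.camera_info(name): a dict with "fx", "fy", "cx", "cy" (pixels), "D" ([k1, k2, p1, p2, k3] as OpenCV has them; the pictures are not rectified), "position" and "rotation" of the camera in the world; the wrist camera has in their place "T_tool_cam" (4x4, takes a point from camera to tool coordinates, whose origin is the TCP and whose axes are the flange's). Camera axes: x right, y down, z forward; pixel columns grow to the right and rows downward; lengths in mm; the calibration is good to about 2 mm. A picture is of the moment at which its call begins: read the wrist's pose just before it. camera_info takes no time and is no camera call.
- manip.sign_off(): hands the job in; it is judged then, once.
The state is a dict: "clock": time; "joints": joint angles; "qd": joint speeds; "effort": joint torques, N m; "eef_pos": TCP position; "eef_rot": TCP orientation; "wrist_force": force on the tool from outside, world axes, zero at the start; "moment": the same for the moment, N m; "finger_gap": finger opening in mm; "finger_force": force on a finger pad.
Only numpy, scipy, OpenCV 4.12 (cv2) and the standard library are available. Lean on these libraries where they do the work, as an engineer would, in place of code of your own. Each camera call takes 0.05 s, during which the arm holds its last target. There are 200 camera calls.

## Working session

There is one attempt and no reset: what is moved stays moved. The work goes in short steps, Python scripts to look and compute and a tool call to move; the robot and the scene stay as the last step left them, time stands still between calls to the robot, and variables do not carry over. Pictures are saved under pics/ and viewed, at most 17 in all, crops included, and the job is handed in when it is done.

Besides the shell and the picture viewer there is one more tool, called after "Request:" by a JSON object that holds its "api" and its "payload", one argument or row to a line. servo_tool: Moves the arm, as the interface text tells. Its arguments: {"type":"object","properties":{"rows":{"type":"array","items":{"type":"array","items":{"type":"number"}}},"grip_force":{"type":"number"}},"required":["rows"]}

```bash
mkdir -p pics; ls; python3 - <<'E'
from cell import manip
import cv2
for n in("top","side"):
    cv2.imwrite(f"pics/{n}0.png",manip.camera(n)[:,:,::-1])
    print(manip.camera_info(n))
print(manip.camera_info("wrist"))
print(manip.read_state())
E
```

```text
pics
{'fx': 497.98753632856074, 'fy': 497.98753632856074, 'cx': 290.2984625787005, 'cy': 219.257733208939, 'D': array([0.03392203, 0.        , 0.        , 0.        , 0.        ]), 'position': array([ 352.77291197,   -7.80836891, 1273.98729775]), 'rotation': array([-2.96403439, -0.00514185, -1.58645053])}
{'fx': 533.3500905838256, 'fy': 533.3500905838256, 'cx': 275.79021056248985, 'cy': 212.96298426704973, 'D': array([-0.06939882,  0.        ,  0.        ,  0.        ,  0.        ]), 'position': array([ 182.83421402, -670.63266513,  942.35641479]), 'rotation': array([-2.38655803, -0.00922583, -0.51374267])}
{'fx': 359.08655201066176, 'fy': 359.08655201066176, 'cx': 282.41108139248354, 'cy': 211.09972217984446, 'D': array([-0.00030403,  0.        ,  0.        ,  0.        ,  0.        ]), 'T_tool_cam': array([[-5.26784735e-06, -9.58804222e-01, -2.84067711e-01,
         8.30516056e+01],
       [ 9.99999445e-01, -3.04452852e-04,  1.00906518e-03,
        -4.55855353e-01],
       [-1.05398118e-03, -2.84067548e-01,  9.58803691e-01,
        -1.79167203e+02],
       [ 0.00000000e+00,  0.00000000e+00,  0.00000000e+00,
         1.00000000e+00]])}
{'clock': 0.1, 'joints': array([ 1.13140939e+00,  3.00419244e-01,  1.52153815e+00,  1.28805212e-05,
        1.32066476e+00, -6.66185407e-02]), 'qd': array([-0.00208042, -0.00254153, -0.00114515, -0.00136242, -0.00015909,
        0.00083325]), 'effort': array([-7.93177260e-04, -5.32644510e+01, -3.53286624e+01,  7.09374086e-02,
        2.34804559e-02,  7.41341069e-06]), 'eef_pos': array([200.21639195, 512.01119531, 204.93292533]), 'eef_rot': array([-3.14056627e+00, -8.09818528e-05,  2.76882102e+00]), 'wrist_force': array([ 0.46764452, -0.46339239,  0.38686236]), 'moment': array([ 0.04420704, -0.04606169,  0.03006153]), 'finger_force': 0.0, 'finger_gap': 93.97016265833307}
```

View pics/top0.png

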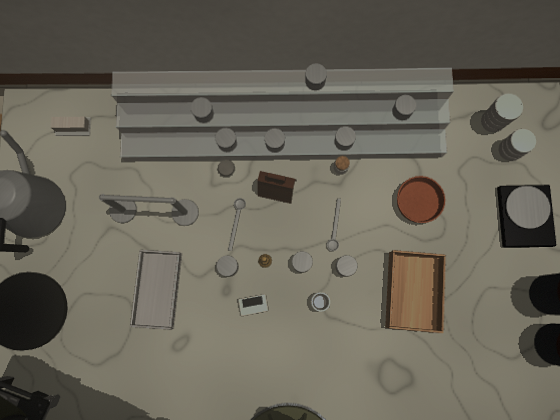

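View pics/side0.png

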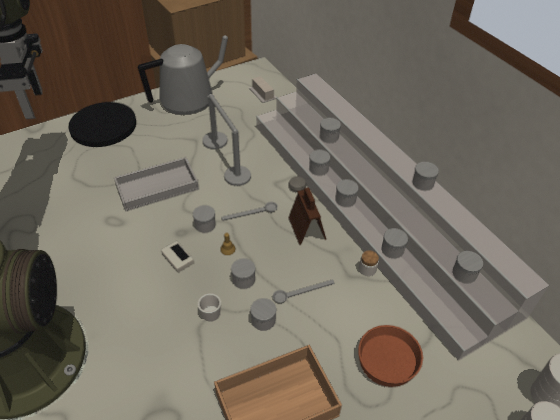

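The top view (image up = +x, left = +y) shows three tins at (227,266), (302,262) and (346,266), and one bell at (265,260). The spoons run (239,204)-(231,250) and (332,245)-(338,198), and the board is at (277,187). The rail spans (103,198)-(186,203). The tray is at (157,289), the dish at (420,200) and the crate at (416,291).

```bash
cat > h.py <<'E'
from cell import manip
import numpy as np, cv2
from scipy.spatial.transform import Rotation as R
def pose(n,st=None):
    i=manip.camera_info(n); K=np.array([[i['fx'],0,i['cx']],[0,i['fy'],i['cy']],[0,0,1.]])
    if n=='wrist':
        T=np.eye(4);T[:3,:3]=R.from_euler('xyz',st['eef_rot']).as_matrix();T[:3,3]=st['eef_pos'];T=T@i['T_tool_cam']
        return K,i['D'],T[:3,:3],T[:3,3]
    return K,i['D'],R.from_euler('xyz',i['rotation']).as_matrix(),i['position']
def ray(n,uv,st=None):
    K,D,M,p=pose(n,st); x=cv2.undistortPoints(np.array([[uv]],float),K,D)[0,0]
    d=M@np.array([*x,1]); return p,d/np.linalg.norm(d)
def plane(n,uv,z,st=None):
    p,d=ray(n,uv,st); return p+d*(z-p[2])/d[2]
def tri(a,ua,b,ub,sa=None,sb=None):
    p,d=ray(a,ua,sa);q,e=ray(b,ub,sb)
    s=np.linalg.lstsq(np.c_[d,-e],q-p,rcond=None)[0]
    A,B=p+s[0]*d,q+s[1]*e; return (A+B)/2,np.linalg.norm(A-B)
def proj(n,X,st=None):
    K,D,M,p=pose(n,st); return cv2.projectPoints((M.T@(np.array(X,float)-p)).reshape(1,3),np.zeros(3),np.zeros(3),K,D)[0][0,0]
E
python3 - <<'E'
from h import *
import numpy as np
np.set_printoptions(precision=1,suppress=True)
T=cv2.imread('pics/top0.png');S=cv2.imread('pics/side0.png')
big=cv2.resize(T[150:350,90:460],None,fx=2.16,fy=2.16,interpolation=cv2.INTER_CUBIC);cv2.imwrite('pics/topbig.png',big)
big=cv2.resize(S[150:400,100:433],None,fx=2.4,fy=2.4,interpolation=cv2.INTER_CUBIC);cv2.imwrite('pics/sidebig.png',big)
for n,uv,z in [('tin1',(227,266),44),('tin2',(302,262),44),('tin3',(346,266),44),('bell',(265,260),53),('sAbowl',(239,204),9),('sAend',(231,250),8),('sBbowl',(332,245),9),('sBend',(338,198),8),('board',(277,181),115),('railL',(103,198),156),('railR',(186,203),156),('tray',(157,289),30),('dish',(420,200),30),('crate',(416,291),50),('stone',(226,168),20),('jar',(342,163),45),('show1',(226,139),84),('cup',(319,302),40),('timer',(253,304),18)]:
    print(n,plane('top',uv,z))
E
```

```text
tin1 [458.7 140.2  44. ]
tin2 [465.7 -44.8  44. ]
tin3 [ 454.2 -153.2   44. ]
bell [471.1  46.1  53. ]
sAbowl [621.8 114.5   9. ]
sAend [502.4 134.7   8. ]
sBbowl [ 511.2 -123.5    9. ]
sBend [ 634.2 -142.9    8. ]
board [654.3  13.4 115. ]
railL [608.9 410.1 156. ]
railR [594.6 221.4 156. ]
tray [406.1 313.6  30. ]
dish [ 620.9 -349.6   30. ]
crate [ 390.7 -320.3   50. ]
stone [715.6 147.4  20. ]
jar [ 717.5 -152.1   45. ]
show1 [771.9 139.9  84. ]
cup [367.7 -84.5  40. ]
timer [365.7  78.1  18. ]
```

View pics/topbig.png

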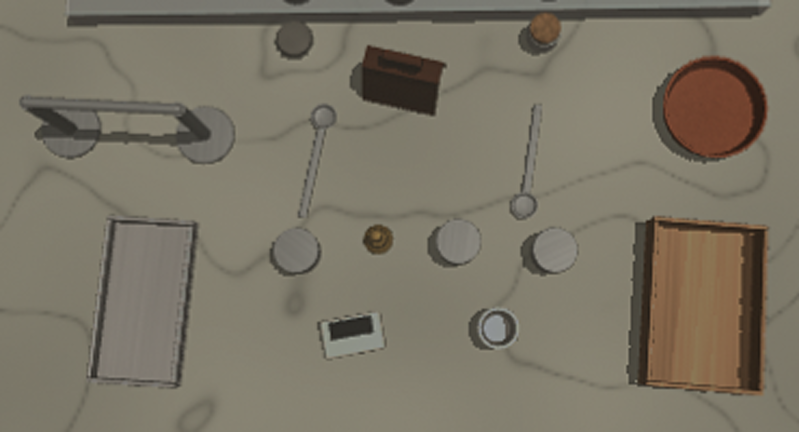

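View pics/sidebig.png

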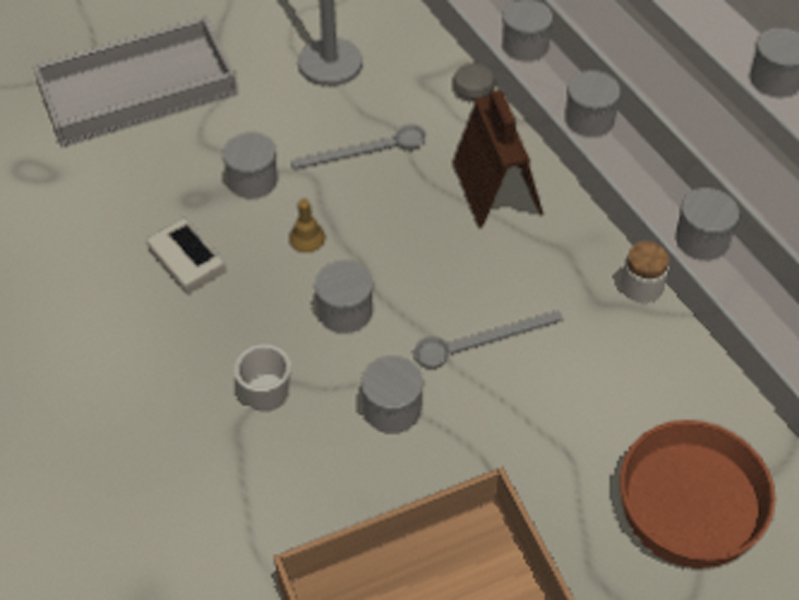

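The enlarged views confirm one bell, three tins and two spoons. The board's fin is at (401,62) in topbig and the rail ends at (22,101) and (182,108). I'll triangulate with both views next.

```bash
python3 - <<'E'
from h import *
np.set_printoptions(precision=1,suppress=True)
t=lambda x,y:((x+.5)/2.16-.5+90,(y+.5)/2.16-.5+150)
s=lambda x,y:((x+.5)/2.4-.5+100,(y+.5)/2.4-.5+150)
for n,a,b in [('tin1',(297,250),(250,149)),('tin2',(458,241),(344,279)),('tin3',(554,249),(392,378)),('bell',(378,235),(304,203)),('sAb',(323,117),(410,136)),('sAe',(303,216),(294,164)),('sBb',(523,206),(432,352)),('sBe',(537,105),(560,317)),('stone',(294,38),(474,79)),('jar',(545,28),(648,258)),('dish',(715,106),(697,487))]:
    print(n,*tri('top',t(*a),'side',s(*b)))
P=lambda pts,z:np.array([plane('top',t(*p),z)[:2] for p in pts])
for n,pts,z in [('tray',[(110,218),(196,223),(181,386),(92,380)],30),('crate',[(652,219),(766,228),(764,393),(641,386)],50),('fin',[(380,55),(421,69)],115),('boardtop',[(367,47),(446,65)],85),('feet',[(362,98),(436,114)],0),('rail',[(22,101),(182,108)],150)]:
    q=P(pts,z);print(n,q.tolist(),q.mean(0),np.linalg.norm(np.diff(q,axis=0),axis=1), np.degrees(np.arctan2(*(q[1]-q[0])[::-1])))
print(plane('top',t(715,106),30),proj('side',[640,27,115]))
E
```

```text
tin1 [459.3 138.8  51.3] 0.048903798258546925
tin2 [466.8 -44.1  51.3] 0.21117359734020405
tin3 [ 455.8 -153.1   49.1] 0.7294147224788446
bell [473.5  46.8  57.6] 1.693848957509225
sAb [621.2 113.8  10.9] 0.9115416249006221
sAe [502.6 137.2   9.1] 0.8274499973362358
sBb [ 511.  -123.1    9. ] 0.1623489702364327
sBe [ 633.2 -143.8    4.1] 1.9678826366326676
stone [717.5 148.4  17.5] 1.4156881578156335
jar [ 717.4 -151.9   46.5] 0.9507548635802825
dish [ 622.8 -350.7   32.3] 1.493080315772599
tray [[501.711195073312, 357.2933462119016], [494.29521451018195, 258.20486120718806], [310.45409015495227, 270.35462932712073], [319.0040937646641, 370.0758180456061]] [406.4 314. ] [ 99.4 184.2 100.1] -94.2801512232782
crate [[488.7385183608544, -266.2015140681215], [476.6408577185506, -395.21376230825496], [293.6844906572587, -379.5907640378496], [302.90165148939883, -244.0532279953864]] [ 390.5 -321.3] [129.6 183.6 135.9] -95.35704115122007
fin [[668.9889690471073, 40.457563734865], [652.322556621827, -4.893725108113576]] [660.7  17.8] [48.3] -110.17817279658878
boardtop [[686.8054088833117, 56.47458569376857], [664.3585417359809, -33.3544067423825]] [675.6  11.6] [92.6] -104.03001148059533
feet [[646.8359161877343, 67.45669101280782], [625.6998713942928, -21.992934479997167]] [636.3  22.7] [91.9] -103.29457007244167
rail [[613.8974339569033, 419.4919560874831], [603.9673093201269, 250.27521449011704]] [608.9 334.9] [169.5] -93.35842939526891
[ 624.  -351.7   30. ] [297.5 195.3]
```

```bash
cat >> h.py <<'E'
def blobs(n='top',img=None,box=(190,170,365,275)):
    """non-counter blobs in the open counter box: label by hue, centroid, area, minAreaRect"""
    if img is None: img=manip.camera(n)[:,:,::-1]
    lab=cv2.cvtColor(np.ascontiguousarray(img),cv2.COLOR_BGR2LAB).astype(int)
    x0,y0,x1,y1=box; sub=lab[y0:y1,x0:x1]; b=sub[...,2]-128
    med=np.median(b); out=[]
    for name,m in (('grey',b<med-4),('brass',(b>med+6))):
        cs,_=cv2.findContours(m.astype(np.uint8),cv2.RETR_EXTERNAL,cv2.CHAIN_APPROX_NONE)
        for c in cs:
            a=cv2.contourArea(c)
            if a<25: continue
            M=cv2.moments(c); r=cv2.minAreaRect(c)
            out.append((name,round(M['m10']/M['m00']+x0,1),round(M['m01']/M['m00']+y0,1),a,tuple(round(float(v),1) for v in (*r[1],r[2]))))
    return out
E
python3 - <<'E'
from h import *
im=cv2.imread('pics/top0.png')
lab=cv2.cvtColor(im,cv2.COLOR_BGR2LAB)
for p in [(302,262),(227,266),(335,220),(332,245),(265,260),(277,190),(280,230)]: print(p,lab[p[1],p[0]])
for o in blobs(img=im): print(o)
E
```

```text
(302, 262) [136 128 133]
(227, 266) [125 128 132]
(335, 220) [135 127 133]
(332, 245) [139 128 133]
(265, 260) [ 91 132 149]
(277, 190) [ 39 129 134]
(280, 230) [134 127 137]
('grey', 223.4, 264.8, 88.0, (21.3, 16.9, 17.1))
('grey', 332.3, 243.2, 91.5, (11.0, 40.0, 0.0))
('grey', 192.8, 210.9, 41.5, (7.0, 21.0, 0.0))
('grey', 238.8, 205.0, 94.0, (10.2, 30.3, 2.5))
('brass', 265.7, 259.2, 39.5, (11.7, 10.8, 71.6))
```

Request:
{"api": "servo_tool", "payload": {
  "rows": [
    [0, 0, 1.07, 17, -44.3, -3.7, 0.2],
    [0, 0, 1.07, 17, -44.3, -3.7, 0.2],
    [0, 0, 1.07, 17, -44.3, -3.7, 0.2],
    [0, 0, 1.07, 17, -44.3, -3.7, 0.2],
    [0, 0, 1.07, 17, -44.3, -3.7, 0.2],
    [0, 0, 1.07, 17, -44.3, -3.7, 0.2],
    [0, 0, 1.07, 17, -44.3, -3.7, 0.2],
    [0, 0, 1.07, 17, -44.3, -3.7, 0.2],
    [0, 0, 1.07, 17, -44.3, -3.7, 0.2],
    [0, 0, 1.07, 17, -44.3, -3.7, 0.2],
    [0, 0, 1.07, 17, -44.3, -3.7, 0.2],
    [0, 0, 1.07, 17, -44.3, -3.7, 0.2],
    [0, 0, 1.07, 17, -44.3, -3.7, 0.2],
    [0, 0, 1.07, 17, -44.3, -3.7, 0.2],
    [0, 0, 1.07, 17, -44.3, -3.7, 0.2],
    [0, 0, 0, 0, 0, 0, 0.2]
  ],
  "grip_force": 20
}}

```text
clock: 2.1
eef_pos: [455.4, -154.3, 149.1]
eef_rot: [3.141, -0.001, 3.046]
wrist_force: [-0.1, 1.0, -0.0]
finger_gap: 74.8
finger_force: 0.0
```

```bash
sed -i 's/b<med-4/b<med-2.5/' h.py; python3 - <<'E'
from h import *
np.set_printoptions(precision=1,suppress=True)
st=manip.read_state(); w=manip.camera('wrist')[:,:,::-1]; cv2.imwrite('pics/w1.png',w)
print(proj('wrist',[454,-153,44],st))
for o in blobs(img=cv2.imread('pics/top0.png')): print(o)
E
```

```text
[284.  208.2]
('grey', 343.9, 265.5, 385.5, (19.0, 25.0, 90.0))
('grey', 226.3, 265.6, 340.5, (19.0, 23.0, 90.0))
('grey', 300.0, 262.0, 389.0, (21.0, 24.0, 90.0))
('grey', 193.1, 212.0, 131.0, (8.0, 24.0, 0.0))
('grey', 333.9, 230.8, 241.0, (12.1, 51.4, 2.5))
('grey', 236.3, 218.0, 233.0, (11.5, 53.5, 17.2))
('grey', 272.2, 191.1, 518.5, (41.6, 15.6, 15.3))
('grey', 274.3, 180.1, 49.5, (19.9, 4.6, 14.0))
('grey', 338.8, 171.7, 46.0, (4.0, 16.0, 90.0))
('grey', 225.0, 172.8, 66.5, (6.0, 16.0, 90.0))
('brass', 265.7, 259.2, 39.5, (11.7, 10.8, 71.6))
```

View pics/w1.png

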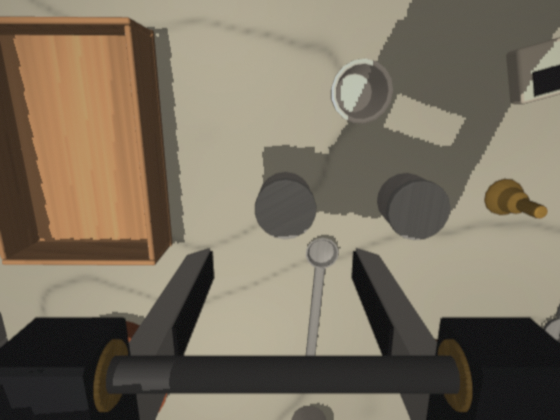

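The wrist view confirms the tin at (286,207), against a predicted (284,208), and the crate is at left. I'll grasp this tin now.

Request:
{"api": "servo_tool", "payload": {
  "rows": [
    [0, 0, 0, -1, 1.3, -34, 0.2],
    [0, 0, 0, 0, 0, -34, 0.2],
    [0, 0, 0, 0, 0, -34, 0.2],
    [0, 0, 0, 0, 0, -22, 0.2],
    [0, 0, 0, 0, 0, -10, 0.2],
    [0, 0, 0, 0, 0, 0, 1],
    [0, 0, 0, 0, 0, 0, 1],
    [0, 0, 0, 0, 0, 0, 1],
    [0, 0, 0, 0, 0, 0, 1],
    [0, 0, 0, 0, 0, 0, 1]
  ],
  "grip_force": 20
}}

```text
clock: 3.4
eef_pos: [454.8, -151.1, 16.8]
eef_rot: [-3.141, 0.001, 3.049]
wrist_force: [-1.5, 1.7, 7.0]
finger_gap: 51.4
finger_force: 20.0
```

Request:
{"api": "servo_tool", "payload": {
  "rows": [
    [0, 0, 0, 0, 0, 20, 1],
    [0, 0, 0, 0, 0, 35, 1],
    [0, 0, 0, 0, 0, 35, 1],
    [0, 0, 0, -1.8, -35, 0, 1],
    [0, 0, 0, -1.8, -35, 0, 1],
    [0, 0, 0, -1.8, -35, 0, 1],
    [0, 0, 0, -1.8, -35, 0, 1],
    [0, 0, 0, -1.8, -35, 0, 1],
    [0, 0, 0, 0, 0, -30, 1],
    [0, 0, 0, 0, 0, -30, 1],
    [0, 0, 0, 0, 0, -16, 1],
    [0, 0, 0, 0, 0, -8, 1],
    [0, 0, 0, 0, 0, 0, 1]
  ]
}}

```text
clock: 5.03
eef_pos: [445.6, -326.1, 22.3]
eef_rot: [-3.141, 0.0, 3.049]
wrist_force: [-0.5, 0.8, -1.4]
finger_gap: 51.3
finger_force: 20.0
```

```bash
python3 - <<'E'
from h import *
np.set_printoptions(precision=1,suppress=True)
st=manip.read_state();print(st['eef_pos'],st['wrist_force'])
w=manip.camera('wrist')[:,:,::-1]; cv2.imwrite('pics/w2.png',w)
for o in blobs():
    if o[2]>176: print(o,plane('top',o[1:3],10 if o[4][0]>30 or o[4][1]>30 else 30))
E
```

```text
[ 445.6 -326.1   22.3] [-0.5  0.8 -1.4]
('grey', 359.1, 268.7, 116.5, (17.0, 15.0, 90.0)) [ 448.1 -187.2   30. ]
('grey', 226.3, 265.7, 345.0, (19.0, 23.0, 90.0)) [460.6 143.6  30. ]
('grey', 299.9, 262.1, 397.0, (21.2, 24.7, 45.0)) [466.8 -40.   30. ]
('grey', 193.2, 212.0, 133.0, (8.0, 24.0, 0.0)) [598.2 228.5  30. ]
('grey', 333.9, 230.9, 251.0, (12.1, 53.3, 2.6)) [ 547.4 -129.4   10. ]
('grey', 236.2, 218.4, 245.5, (11.9, 53.6, 14.0)) [583.8 121.5  10. ]
('grey', 272.3, 191.2, 535.5, (41.6, 16.0, 15.3)) [654.4  27.8  10. ]
('grey', 274.4, 180.1, 55.0, (19.9, 4.4, 14.0)) [678.8  21.6  30. ]
('brass', 266.2, 259.7, 61.5, (11.3, 12.0, 45.0)) [474.1  44.2  30. ]
```

View pics/w2.png

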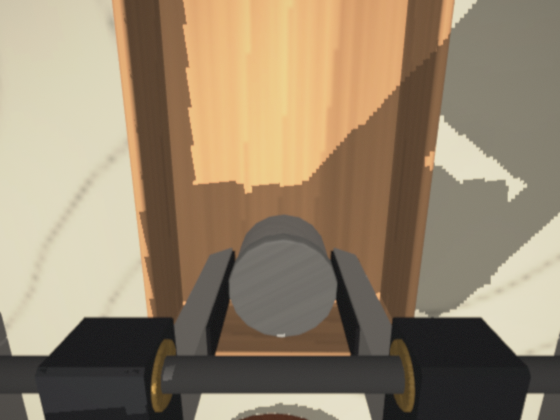

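The tin is inside the crate, between the fingers at (283,285), and clear of the walls. Next is tin2.

Request:
{"api": "servo_tool", "payload": {
  "rows": [
    [0, 0, 0, 0, 0, -1, 1],
    [0, 0, 0, 0, 0, 0, 0.23],
    [0, 0, 0, 0, 0, 0, 0.23],
    [0, 0, 0, 0, 0, 20, 0.23],
    [0, 0, 0, 0, 0, 35, 0.23],
    [0, 0, 0, 0, 0, 35, 0.2],
    [0, 0, 0, 2.9, 40.2, 0, 0.2],
    [0, 0, 0, 2.9, 40.2, 0, 0.2],
    [0, 0, 0, 2.9, 40.2, 0, 0.2],
    [0, 0, 0, 2.9, 40.2, 0, 0.2],
    [0, 0, 0, 2.9, 40.2, 0, 0.2],
    [0, 0, 0, 2.9, 40.2, 0, 0.2],
    [0, 0, 0, 2.9, 40.2, 0, 0.2],
    [0, 0, 0, 0, 0, -35, 0.2]
  ]
}}

```text
clock: 6.88
eef_pos: [467.2, -42.8, 77.5]
eef_rot: [-3.141, 0.005, 3.052]
wrist_force: [0.9, -1.0, -0.4]
finger_gap: 75.3
finger_force: 0.0
```

```bash
cat > chk.py <<'E'
from h import *
import sys
np.set_printoptions(precision=1,suppress=True)
st=manip.read_state();print(st['clock'],st['eef_pos'],st['finger_gap'])
w=manip.camera('wrist')[:,:,::-1]; cv2.imwrite('pics/w.png',w)
T=manip.camera('top')[:,:,::-1];cv2.imwrite('pics/t.png',T)
for o in blobs(img=T):
    if o[2]>176: print(o)
E
python3 chk.py
```

```text
6.875 [467.2 -42.8  77.5] 75.27697098270397
('grey', 226.4, 265.6, 348.5, (19.0, 23.0, 90.0))
('grey', 341.8, 259.2, 222.0, (8.8, 32.2, 7.1))
('grey', 260.6, 258.8, 844.5, (30.6, 55.9, 11.3))
('grey', 193.3, 212.0, 136.0, (8.0, 24.0, 0.0))
('grey', 319.9, 246.7, 325.0, (47.6, 76.8, 11.0))
('grey', 236.2, 218.4, 246.5, (11.6, 53.6, 14.0))
('grey', 272.3, 191.3, 543.5, (41.6, 16.1, 15.3))
('grey', 274.2, 180.1, 55.5, (19.9, 4.6, 14.0))
```

Request:
{"api": "servo_tool", "payload": {
  "rows": [
    [0, 0, 0, -0.5, -1, -30, 0.2],
    [0, 0, 0, 0, 0, -22, 0.2],
    [0, 0, 0, 0, 0, -10, 0.2],
    [0, 0, 0, 0, 0, 0, 1],
    [0, 0, 0, 0, 0, 0, 1],
    [0, 0, 0, 0, 0, 0, 1],
    [0, 0, 0, 0, 0, 0, 1],
    [0, 0, 0, 0, 0, 0, 1]
  ]
}}

```text
clock: 7.98
eef_pos: [465.6, -45.6, 14.8]
eef_rot: [-3.142, 0.001, 3.049]
wrist_force: [-1.9, 0.5, 7.2]
finger_gap: 51.4
finger_force: 20.0
```

Request:
{"api": "servo_tool", "payload": {
  "rows": [
    [0, 0, 0, 0, 0, 20, 1],
    [0, 0, 0, 0, 0, 35, 1],
    [0, 0, 0, 0, 0, 35, 1],
    [0, 0, 0, -10.7, -39.3, 0, 1],
    [0, 0, 0, -10.7, -39.3, 0, 1],
    [0, 0, 0, -10.7, -39.3, 0, 1],
    [0, 0, 0, -10.7, -39.3, 0, 1],
    [0, 0, 0, -10.7, -39.3, 0, 1],
    [0, 0, 0, -10.7, -39.3, 0, 1],
    [0, 0, 0, -10.7, -39.3, 0, 1],
    [0, 0, 0, 0, 0, -30, 1],
    [0, 0, 0, 0, 0, -30, 1],
    [0, 0, 0, 0, 0, -16, 1],
    [0, 0, 0, 0, 0, -8, 1],
    [0, 0, 0, 0, 0, 0, 1]
  ]
}}

```text
clock: 9.85
eef_pos: [390.5, -320.8, 20.3]
eef_rot: [-3.141, 0.0, 3.049]
wrist_force: [-0.8, 0.2, -0.4]
finger_gap: 51.4
finger_force: 20.0
```

```bash
python3 chk.py
```

```text
9.85 [ 390.5 -320.8   20.3] 51.427246751285516
('grey', 226.4, 265.5, 350.0, (19.0, 23.0, 90.0))
('grey', 193.3, 212.0, 135.0, (8.0, 24.0, 0.0))
('grey', 333.9, 230.7, 256.5, (12.2, 53.4, 2.5))
('grey', 236.2, 218.5, 247.5, (11.9, 53.6, 14.0))
('grey', 272.1, 191.3, 543.0, (41.6, 16.1, 15.3))
('grey', 274.3, 180.2, 59.5, (20.3, 6.5, 6.0))
('brass', 265.8, 259.1, 42.0, (8.8, 12.1, 6.3))
```

Request:
{"api": "servo_tool", "payload": {
  "rows": [
    [0, 0, 0, 0, 0, 0, 0.23],
    [0, 0, 0, 0, 0, 0, 0.23],
    [0, 0, 0, 0, 0, 20, 0.23],
    [0, 0, 0, 0, 0, 35, 0.23],
    [0, 0, 0, 0, 0, 35, 0.2],
    [0, 0, 0, 6.2, 41.9, 0, 0.2],
    [0, 0, 0, 6.2, 41.9, 0, 0.2],
    [0, 0, 0, 6.2, 41.9, 0, 0.2],
    [0, 0, 0, 6.2, 41.9, 0, 0.2],
    [0, 0, 0, 6.2, 41.9, 0, 0.2],
    [0, 0, 0, 6.2, 41.9, 0, 0.2],
    [0, 0, 0, 6.2, 41.9, 0, 0.2],
    [0, 0, 0, 6.2, 41.9, 0, 0.2],
    [0, 0, 0, 6.2, 41.9, 0, 0.2],
    [0, 0, 0, 6.2, 41.9, 0, 0.2],
    [0, 0, 0, 6.2, 41.9, 0, 0.2],
    [0, 0, 0, 0, 0, 0, 0.2]
  ]
}}

```text
clock: 12.08
eef_pos: [458.5, 142.1, 110.0]
eef_rot: [3.141, 0.0, 3.052]
wrist_force: [-0.6, -1.2, -0.0]
finger_gap: 75.4
finger_force: 0.0
```

```bash
cat >> chk.py <<'E'
if len(sys.argv)>1:
    a=list(map(float,sys.argv[1:])); print('pred',proj('wrist',a,st))
    lab=cv2.cvtColor(np.ascontiguousarray(w),cv2.COLOR_BGR2LAB).astype(int)
    print(lab[::60,40::80,2]-128)
E
python3 chk.py 459 140 44
```

```text
12.075 [458.5 142.1 110. ] 75.42271804662828
('grey', 215.2, 269.3, 176.0, (19.0, 43.2, 58.6))
('grey', 193.3, 212.0, 136.0, (8.0, 24.0, 0.0))
('grey', 333.9, 230.8, 255.5, (12.2, 53.3, 2.5))
('grey', 245.6, 247.4, 826.5, (78.3, 25.7, 80.0))
('grey', 272.2, 191.3, 543.0, (41.6, 16.1, 15.3))
('grey', 274.0, 180.1, 58.0, (20.3, 6.5, 6.0))
('brass', 266.0, 259.6, 68.0, (12.0, 11.0, 90.0))
pred [279.8 226. ]
[[11 12 12 12  7  7  6]
 [12 12 11 12  8  7  7]
 [12 12  4 11  7  6  6]
 [11 12 12  6  7  2  7]
 [12 12 12  3  7  3  3]
 [12 11  1  6  7 12 12]
 [ 2  0  1  0  0  0 -2]]
```

View pics/w.png

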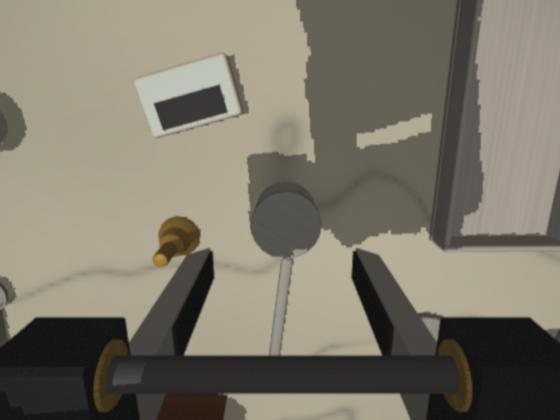

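The tin's lid is at (286,222), about 4 mm towards +y of my estimate. The spoon handle's end at (287,260) lies just beyond it, and the bell is clear.

Request:
{"api": "servo_tool", "payload": {
  "rows": [
    [0, 0, 0, 0, 0, -35, 0.2],
    [0, 0, 0, 0, 0, -30, 0.2],
    [0, 0, 0, 0, 0, -20, 0.2],
    [0, 0, 0, 0, 0, -9, 0.2],
    [0, 0, 0, 0, 0, 0, 1],
    [0, 0, 0, 0, 0, 0, 1],
    [0, 0, 0, 0, 0, 0, 1],
    [0, 0, 0, 0, 0, 0, 1],
    [0, 0, 0, 0, 0, 0, 1]
  ]
}}

```text
clock: 13.3
eef_pos: [458.9, 140.3, 16.7]
eef_rot: [3.141, 0.001, 3.049]
wrist_force: [-1.6, -1.6, 6.8]
finger_gap: 51.4
finger_force: 20.0
```

Request:
{"api": "servo_tool", "payload": {
  "rows": [
    [0, 0, 0, 0, 0, 20, 1],
    [0, 0, 0, 0, 0, 35, 1],
    [0, 0, 0, 0, 0, 35, 1],
    [0, 0, 0, -11.3, -41.5, 0, 1],
    [0, 0, 0, -11.3, -41.5, 0, 1],
    [0, 0, 0, -11.3, -41.5, 0, 1],
    [0, 0, 0, -11.3, -41.5, 0, 1],
    [0, 0, 0, -11.3, -41.5, 0, 1],
    [0, 0, 0, -11.3, -41.5, 0, 1],
    [0, 0, 0, -11.3, -41.5, 0, 1],
    [0, 0, 0, -11.3, -41.5, 0, 1],
    [0, 0, 0, -11.3, -41.5, 0, 1],
    [0, 0, 0, -11.3, -41.5, 0, 1],
    [0, 0, 0, -11.3, -41.5, 0, 1],
    [0, 0, 0, 0, 0, -30, 1],
    [0, 0, 0, 0, 0, -30, 1],
    [0, 0, 0, 0, 0, -16, 1],
    [0, 0, 0, 0, 0, -8, 1],
    [0, 0, 0, 0, 0, 0, 1]
  ]
}}

```text
clock: 15.68
eef_pos: [334.4, -316.4, 22.2]
eef_rot: [-3.141, 0.0, 3.049]
wrist_force: [0.7, -0.0, -1.3]
finger_gap: 51.4
finger_force: 20.0
```

```bash
python3 chk.py
```

```text
15.675 [ 334.4 -316.4   22.2] 51.42449815111768
('grey', 193.3, 212.0, 137.0, (8.0, 24.0, 0.0))
('grey', 334.0, 230.7, 257.5, (12.2, 53.4, 2.5))
('grey', 236.2, 218.5, 249.5, (11.9, 53.6, 14.0))
('grey', 272.2, 191.3, 546.5, (41.6, 16.1, 15.3))
('grey', 274.0, 180.1, 57.5, (20.3, 6.5, 6.3))
('brass', 265.8, 259.6, 31.0, (12.0, 8.0, 90.0))
```

Request:
{"api": "servo_tool", "payload": {
  "rows": [
    [0, 0, 0, 0, 0, -1, 1],
    [0, 0, 0, 0, 0, 0, 0.23],
    [0, 0, 0, 0, 0, 0, 0.23],
    [0, 0, 0, 0, 0, 20, 0.23],
    [0, 0, 0, 0, 0, 35, 0.23],
    [0, 0, 0, 0, 0, 35, 0.45],
    [0, 0, 0, 13.8, 36.2, 2, 0.45],
    [0, 0, 0, 13.8, 36.2, 2, 0.45],
    [0, 0, 0, 13.8, 36.2, 2, 0.45],
    [0, 0, 0, 13.8, 36.2, 2, 0.45],
    [0, 0, 0, 13.8, 36.2, 2, 0.45],
    [0, 0, 0, 13.8, 36.2, 2, 0.45],
    [0, 0, 0, 13.8, 36.2, 2, 0.45],
    [0, 0, 0, 13.8, 36.2, 2, 0.45],
    [0, 0, 0, 13.8, 36.2, 2, 0.45],
    [0, 0, 0, 13.8, 36.2, 2, 0.45],
    [0, 0, 0, 0, 0, 0, 0.45]
  ]
}}

```text
clock: 17.9
eef_pos: [472.5, 47.4, 131.0]
eef_rot: [3.141, 0.0, 3.052]
wrist_force: [0.4, 0.1, 0.3]
finger_gap: 51.6
finger_force: 0.0
```

```bash
cat > brass.py <<'E'
from h import *
np.set_printoptions(precision=1,suppress=True)
st=manip.read_state();w=manip.camera('wrist')[:,:,::-1]
hsv=cv2.cvtColor(np.ascontiguousarray(w),cv2.COLOR_BGR2HSV)
m=((hsv[...,1]>120)&(hsv[...,0]>12)&(hsv[...,0]<30)).astype(np.uint8); m[310:]=0
n,l,s,c=cv2.connectedComponentsWithStats(m)
for i in range(1,n):
    if s[i,4]>200:
        ys,xs=np.where(l==i); e=(xs[ys>=ys.max()-4].mean(),ys.max()-4)
        print(s[i],c[i],'tip',e,plane('wrist',e,53,st))
print(proj('wrist',[473,46,53],st),proj('wrist',[473,46,0],st))
E
python3 brass.py; python3 chk.py
```

```text
[ 270  186   37   41 1115] [287.9 204.5] tip (np.float64(288.7307692307692), np.int64(222)) [474.6  51.8  53. ]
[280.8 220.7] [281.  202.3]
17.95 [472.1  46.3 130.8] 51.81306732693502
('grey', 213.4, 259.6, 525.0, (20.7, 47.3, 3.6))
('grey', 297.7, 251.9, 475.5, (16.0, 47.0, 0.0))
('grey', 193.2, 212.0, 134.0, (8.0, 24.0, 0.0))
('grey', 333.9, 230.7, 253.0, (12.2, 53.3, 2.5))
('grey', 251.7, 248.6, 637.5, (71.0, 50.0, 90.0))
('grey', 272.2, 191.3, 540.5, (41.6, 16.0, 15.3))
('grey', 273.9, 179.9, 51.0, (20.4, 4.9, 9.0))
```

Request:
{"api": "servo_tool", "payload": {
  "rows": [
    [0, 0, 0, 1, 2, -35, 0.45],
    [0, 0, 0, 0, 0, -35, 0.45],
    [0, 0, 0, 0, 0, -22, 0.45],
    [0, 0, 0, 0, 0, -8, 0.45],
    [0, 0, 0, 0, 0, 0, 1],
    [0, 0, 0, 0, 0, 0, 1],
    [0, 0, 0, 0, 0, 0, 1],
    [0, 0, 0, 0, 0, 0, 1],
    [0, 0, 0, 0, 0, 0, 1]
  ],
  "grip_force": 12
}}

```text
clock: 19.18
eef_pos: [473.3, 47.7, 31.3]
eef_rot: [3.142, 0.001, 3.049]
wrist_force: [-0.2, -0.1, 3.5]
finger_gap: 11.6
finger_force: 12.0
```

Request:
{"api": "servo_tool", "payload": {
  "rows": [
    [0, 0, 0, 0, 0, 15, 1],
    [0, 0, 0, 0, 0, 30, 1],
    [0, 0, 0, 0, 0, 35, 1],
    [0, 0, 0, 13.6, -36.3, 0, 1],
    [0, 0, 0, 13.6, -36.3, 0, 1],
    [0, 0, 0, 13.6, -36.3, 0, 1],
    [0, 0, 0, 13.6, -36.3, 0, 1],
    [0, 0, 0, 13.6, -36.3, 0, 1],
    [0, 0, 0, 13.6, -36.3, 0, 1],
    [0, 0, 0, 13.6, -36.3, 0, 1],
    [0, 0, 0, 13.6, -36.3, 0, 1],
    [0, 0, 0, 13.6, -36.3, 0, 1],
    [0, 0, 0, 13.6, -36.3, 0, 1],
    [0, 0, 0, 13.6, -36.3, 0, 1],
    [0, 0, 0, 0, 0, -30, 1],
    [0, 0, 0, 0, 0, -30, 1],
    [0, 0, 0, 0, 0, -13, 1],
    [0, 0, 0, 0, 0, 0, 1]
  ]
}}

```text
clock: 21.42
eef_pos: [622.7, -351.5, 38.3]
eef_rot: [3.141, -0.0, 3.049]
wrist_force: [-0.6, -0.2, -1.0]
finger_gap: 11.8
finger_force: 12.0
```

```bash
python3 chk.py; python3 - <<'E'
from h import *
cv2.imwrite('pics/side2.png',cv2.resize(manip.camera('side')[150:420,100:460,::-1],None,fx=2.2,fy=2.2))
E
```

```text
21.425 [ 622.7 -351.5   38.3] 11.765477593168331
('grey', 282.2, 260.6, 39.5, (8.0, 33.0, 53.1))
('grey', 193.3, 212.0, 137.0, (8.0, 24.0, 0.0))
('grey', 345.0, 246.9, 2159.0, (76.0, 53.0, 90.0))
('grey', 236.2, 218.5, 251.5, (11.9, 53.6, 14.0))
('grey', 272.2, 191.3, 546.5, (41.6, 16.1, 15.3))
('grey', 274.3, 180.3, 61.5, (19.9, 4.6, 14.0))
```

View pics/side2.png

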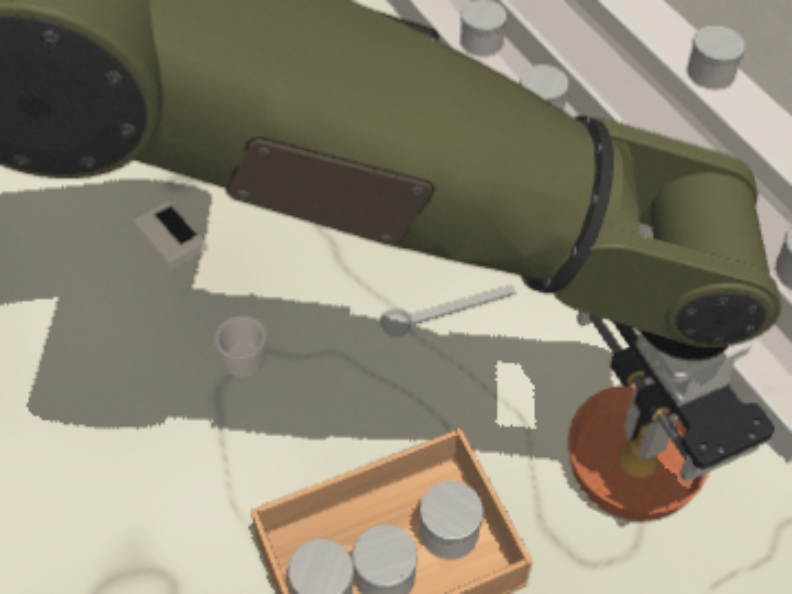

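The three tins stand upright in the crate, at (322,575), (385,560) and (451,520). The bell is held upright over the dish floor at (640,460).

Request:
{"api": "servo_tool", "payload": {
  "rows": [
    [0, 0, 0, 0, 0, -1.5, 1],
    [0, 0, 0, 0, 0, 0, 0.6],
    [0, 0, 0, 0, 0, 0, 0.6],
    [0, 0, 0, 0, 0, 20, 0.6],
    [0, 0, 0, 0, 0, 40, 0.6],
    [0, 0, 0, 0, 0, 35, 0.6],
    [0, 0, -0.7, -9.8, 36.6, 0, 0.6],
    [0, 0, -0.7, -9.8, 36.6, 0, 0.6],
    [0, 0, -0.7, -9.8, 36.6, 0, 0.6],
    [0, 0, -0.7, -9.8, 36.6, 0, 0.6],
    [0, 0, -0.7, -9.8, 36.6, 0, 0.6],
    [0, 0, -0.7, -9.8, 36.6, 0, 0.6],
    [0, 0, 0, 0, 0, 0, 0.6]
  ]
}}

```text
clock: 23.2
eef_pos: [564.0, -130.3, 133.3]
eef_rot: [-3.142, 0.002, 2.978]
wrist_force: [0.7, -0.6, -0.2]
finger_gap: 37.7
finger_force: 0.0
```

```bash
python3 chk.py 564 -132 8; python3 - <<'E'
from h import *
st=manip.read_state()
for x in([511,-123,9],[633.5,-143,8]): print(proj('wrist',x,st))
E
```

```text
23.2 [ 564.  -130.3  133.3] 37.72614604484901
('grey', 193.2, 212.0, 132.0, (8.0, 24.0, 0.0))
('grey', 236.2, 218.3, 238.5, (11.5, 53.5, 16.8))
('grey', 345.9, 207.4, 233.0, (37.2, 17.5, 14.8))
('grey', 272.3, 191.2, 523.5, (41.6, 15.6, 15.3))
('grey', 274.3, 180.0, 48.0, (19.9, 4.4, 14.0))
('grey', 294.9, 235.2, 3422.0, (73.6, 119.4, 57.5))
pred [280.6 203.4]
[[28 12 12 12 12  7  7]
 [28 12 12 12  7  7 12]
 [ 3  7 11 13  6 12 12]
 [12 12 13  3  7  7 12]
 [10 12 13  5 13 12 11]
 [30 13 13 12  4  9  9]
 [ 1  0  1  1  0 -2  1]]
[283.13821403 140.63970412]
[283.53404117 275.51157412]
```

View pics/w.png

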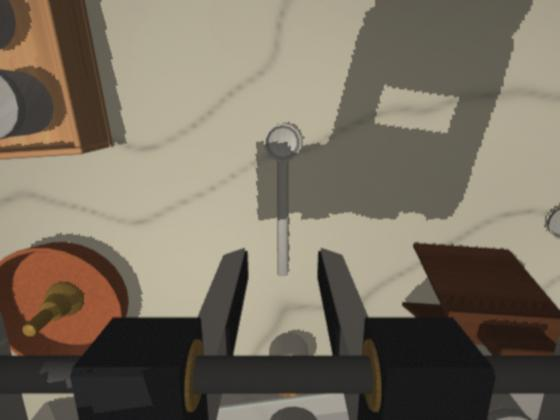

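The spoon's bowl is at (283,141) and its handle end at (282,275), just as predicted. The bell stands in the dish at (65,295).

Request:
{"api": "servo_tool", "payload": {
  "rows": [
    [0, 0, 0, 0, 0, -40, 0.6],
    [0, 0, 0, 0, 0, -40, 0.6],
    [0, 0, 0, 0, 0, -30, 0.6],
    [0, 0, 0, 0, 0, -15, 0.6],
    [0, 0, 0, 0, 0, -4, 0.6],
    [0, 0, 0, 0, 0, 0, 0.6]
  ]
}}

```text
clock: 24.05
eef_pos: [564.4, -132.4, 3.3]
eef_rot: [-3.141, 0.001, 2.975]
wrist_force: [1.3, -0.2, -0.4]
finger_gap: 37.4
finger_force: 0.0
```

Request:
{"api": "servo_tool", "payload": {
  "rows": [
    [0, 0, 0, 0, 0, -1.5, 1],
    [0, 0, 0, 0, 0, 0, 1],
    [0, 0, 0, 0, 0, 0, 1],
    [0, 0, 0, 0, 0, 0, 1],
    [0, 0, 0, 0, 0, 20, 1],
    [0, 0, 0, 0, 0, 0, 1]
  ],
  "grip_force": 25
}}

```text
clock: 24.8
eef_pos: [565.0, -132.3, 23.1]
eef_rot: [-3.141, 0.003, 2.976]
wrist_force: [0.2, 0.8, -0.5]
finger_gap: 9.9
finger_force: 25.0
```

Request:
{"api": "servo_tool", "payload": {
  "rows": [
    [0, 0, 0, 0, 0, 30, 1],
    [0, 0, 0, 0, 0, 20, 1],
    [0, 0, 0.5, -14.6, 38.7, 0, 1],
    [0, 0, 0.5, -14.6, 38.7, 0, 1],
    [0, 0, 0.5, -14.6, 38.7, 0, 1],
    [0, 0, 0.5, -14.6, 38.7, 0, 1],
    [0, 0, 0.5, -14.6, 38.7, 0, 1],
    [0, 0, 0.5, -14.6, 38.7, 0, 1],
    [0, 0, 0.5, -14.6, 38.7, 0, 1],
    [0, 0, 0.5, -14.6, 38.7, 0, 1],
    [0, 0, 0.5, -14.6, 38.7, 0, 1],
    [0, 0, 0.5, -14.6, 38.7, 0, 1],
    [0, 0, 0.5, -14.6, 38.7, 0, 1],
    [0, 0, 0, 0, 0, -30, 1],
    [0, 0, 0, 0, 0, -20, 1],
    [0, 0, 0, 0, 0, -11, 1],
    [0, 0, 0, 0, 0, 0, 1]
  ]
}}

```text
clock: 26.92
eef_pos: [403.4, 294.6, 9.6]
eef_rot: [3.14, 0.0, 3.071]
wrist_force: [1.2, 9.1, -7.3]
finger_gap: 9.5
finger_force: 33.9
```

```bash
python3 chk.py
```

```text
26.925 [403.4 294.6   9.6] 9.469743656814737
('grey', 193.3, 212.1, 136.0, (8.0, 24.0, 0.0))
('grey', 236.1, 218.5, 247.5, (11.6, 53.6, 14.0))
('grey', 272.3, 191.4, 548.5, (42.1, 16.1, 15.3))
('grey', 274.0, 180.1, 58.5, (20.3, 6.6, 6.0))
```

View pics/w.png

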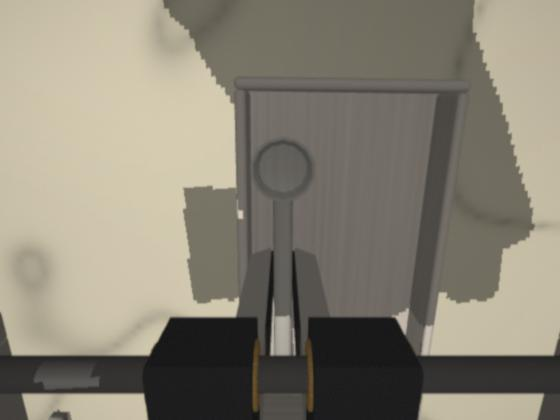

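The spoon is inside the tray (bowl at 283,168) but near the low-y wall, which explains the 9 N side force. I'll shift it inward before releasing.

Request:
{"api": "servo_tool", "payload": {
  "rows": [
    [0, 0, 0, 0, 0, 2, 1],
    [0, 0, 0, 0, 6, 0, 1],
    [0, 0, 0, 0, 5, 0, 1],
    [0, 0, 0, 0, 0, 0, 1]
  ]
}}

```text
clock: 27.52
eef_pos: [403.3, 305.0, 11.9]
eef_rot: [-3.142, 0.0, 3.072]
wrist_force: [0.4, -0.0, -0.3]
finger_gap: 9.8
finger_force: 25.0
```

Request:
{"api": "servo_tool", "payload": {
  "rows": [
    [0, 0, 0, 0, 0, -4, 1],
    [0, 0, 0, 0, 0, 0, 1],
    [0, 0, 0, 0, 0, 0, 0.75],
    [0, 0, 0, 0, 0, 0, 0.75],
    [0, 0, 0, 0, 0, 20, 0.75],
    [0, 0, 0, 0, 0, 40, 0.6],
    [0, 0, 0, 0, 0, 40, 0.6],
    [0, 0, -0.93, 23.7, -25.9, 0, 0.6],
    [0, 0, -0.93, 23.7, -25.9, 0, 0.6],
    [0, 0, -0.93, 23.7, -25.9, 0, 0.6],
    [0, 0, -0.93, 23.7, -25.9, 0, 0.6],
    [0, 0, -0.93, 23.7, -25.9, 0, 0.6],
    [0, 0, -0.93, 23.7, -25.9, 0, 0.6],
    [0, 0, -0.93, 23.7, -25.9, 0, 0.6],
    [0, 0, 0, 0, 0, 0, 0.6]
  ]
}}

```text
clock: 29.4
eef_pos: [570.1, 121.8, 107.7]
eef_rot: [-3.141, 0.0, 2.955]
wrist_force: [0.5, 1.0, 0.2]
finger_gap: 37.6
finger_force: 0.0
```

```bash
python3 chk.py; python3 - <<'E'
from h import *
st=manip.read_state()
print(st['eef_rot'])
for x in([569.5,123.5,8],[621,114,9],[502.5,136,8]): print(proj('wrist',x,st))
w=cv2.imread('pics/w.png'); t=cv2.imread('pics/t.png')[180:400,100:460]
a=cv2.resize(w,(400,300)); b=cv2.resize(t,(400,244)); b=cv2.copyMakeBorder(b,0,56,0,0,0); cv2.imwrite('pics/c1.png',np.hstack([a,b]))
E
```

```text
29.4 [570.1 121.8 107.7] 37.55654347565371
('grey', 274.2, 179.9, 47.0, (19.9, 3.6, 14.0))
('grey', 252.4, 208.1, 1544.5, (57.7, 111.2, 42.9))
('grey', 210.8, 206.7, 277.5, (44.1, 47.6, 84.8))
[-3.14150827e+00 -5.17543446e-04  2.95767722e+00]
[282.77240828 212.39733742]
[282.84979963 271.77011957]
[282.84546261 126.17256443]
```

View pics/c1.png

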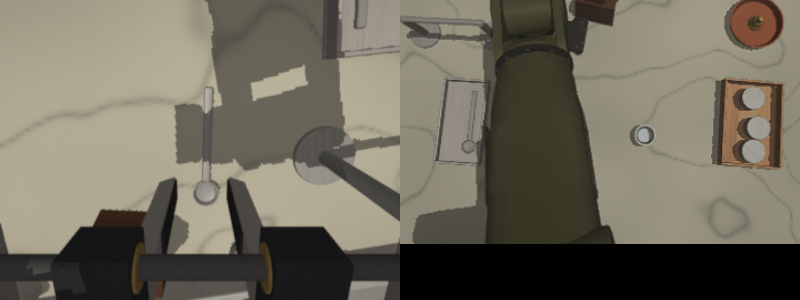

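The wrist half shows spoon A with its bowl at (206,191) and end at (209,88), about 4 mm to +y of prediction. The top half shows spoon B lying in the tray, the bell in the dish and three tins in the crate.

Request:
{"api": "servo_tool", "payload": {
  "rows": [
    [0, 0, -1.5, -1, 3, -35, 0.6],
    [0, 0, 0, 0, 0, -35, 0.6],
    [0, 0, 0, 0, 0, -25, 0.6],
    [0, 0, 0, 0, 0, -9, 0.6],
    [0, 0, 0, 0, 0, -2, 0.6],
    [0, 0, 0, 0, 0, 0, 1],
    [0, 0, 0, 0, 0, 0, 1],
    [0, 0, 0, 0, 0, 0, 1],
    [0, 0, 0, 0, 0, 0, 1],
    [0, 0, 0, 0, 0, 20, 1],
    [0, 0, 0, 0, 0, 0, 1]
  ]
}}

```text
clock: 30.88
eef_pos: [569.3, 126.6, 24.1]
eef_rot: [3.14, 0.003, 2.932]
wrist_force: [0.3, -0.4, -0.7]
finger_gap: 9.6
finger_force: 25.0
```

Request:
{"api": "servo_tool", "payload": {
  "rows": [
    [0, 0, 0, 0, 0, 25, 1],
    [0, 0, 0, -10, 0, 25, 1],
    [0, 0, 1, -35, 10, 0, 1],
    [0, 0, 1, -35, 30, 0, 1],
    [0, 0, 1.2, -30, 35, 0, 1],
    [0, 0, 1.2, -20, 35, 0, 1],
    [0, 0, 1.2, -15, 35, 0, 1],
    [0, 0, 1.2, -10, 35, 0, 1],
    [0, 0, 1.2, -6, 31.5, 0, 1],
    [0, 0, 0, 0, 0, 0, 1],
    [0, 0, 0, 0, 0, -30, 1],
    [0, 0, 0, 0, 0, -20, 1],
    [0, 0, 0, 0, 0, -12, 1],
    [0, 0, 0, 0, 0, 0, 1]
  ]
}}

```text
clock: 32.62
eef_pos: [407.2, 337.3, 9.6]
eef_rot: [-3.141, -0.001, 3.071]
wrist_force: [0.8, 0.3, 0.4]
finger_gap: 9.4
finger_force: 25.0
```

```bash
python3 chk.py
```

```text
32.625 [407.2 337.3   9.6] 9.376102794419786
('grey', 193.3, 212.0, 137.0, (8.0, 24.0, 0.0))
('grey', 272.2, 191.4, 549.0, (42.1, 16.1, 15.3))
('grey', 273.6, 180.0, 55.5, (20.3, 6.6, 6.3))
```

View pics/w.png

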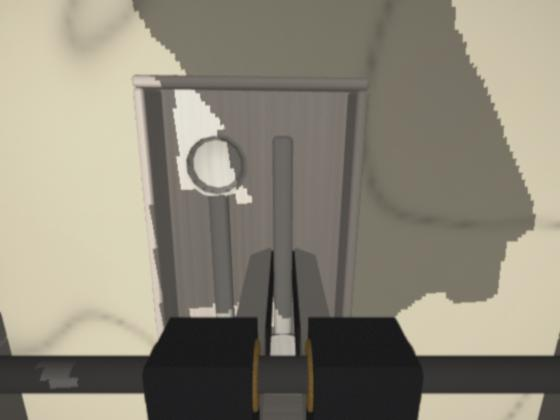

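Spoon A lies in the tray beside spoon B, with its handle end at (283,140) and clear of the walls. I'll release it and go to the board.

Request:
{"api": "servo_tool", "payload": {
  "rows": [
    [0, 0, 0, 0, 0, -1, 1],
    [0, 0, 0, 0, 0, 0, 0.77],
    [0, 0, 0, 0, 0, 0, 0.77],
    [0, 0, 0, 0, 0, 20, 0.77],
    [0, 0, 0, 0, 0, 45, 0.5],
    [0, 0, 0, 0, 0, 55, 0.5],
    [0, 0, -10, 25.5, -32, 6, 0.5],
    [0, 0, -10, 25.5, -32, 6, 0.5],
    [0, 0, -10, 25.5, -32, 6, 0.5],
    [0, 0, -10, 25.5, -32, 6, 0.5],
    [0, 0, -10, 25.5, -32, 6, 0.5],
    [0, 0, -10, 25.5, -32, 6, 0.5],
    [0, 0, -10, 25.5, -32, 6, 0.5],
    [0, 0, -10, 25.5, -32, 6, 0.5],
    [0, 0, -10, 25.5, -32, 6, 0.5],
    [0, 0, -10, 25.5, -32, 6, 0.5],
    [0, 0, 0, 0, 0, 0, 0.5]
  ]
}}

```text
clock: 34.85
eef_pos: [663.1, 15.7, 188.7]
eef_rot: [3.141, 0.0, 1.322]
wrist_force: [-0.3, 0.7, 0.3]
finger_gap: 47.3
finger_force: 0.0
```

```bash
python3 chk.py; python3 - <<'E'
from h import *
st=manip.read_state();c,s=np.cos(np.radians(-14)),np.sin(np.radians(-14))
for dx in(-6,6):
  for dy in(-22,22): print(proj('wrist',[663+c*dx-s*dy,15+s*dx+c*dy,115],st))
E
```

```text
34.85 [663.1  15.7 188.7] 47.25725719653714
('grey', 310.9, 255.4, 73.0, (4.0, 38.0, 0.0))
('grey', 193.3, 211.9, 140.0, (24.0, 8.0, 90.0))
('grey', 227.2, 217.4, 2719.0, (74.6, 142.2, 45.4))
[276.81250762 252.3930052 ]
[276.5928748  196.15261789]
[292.61052789 252.40719275]
[293.14663583 196.16704716]
```

View pics/w.png

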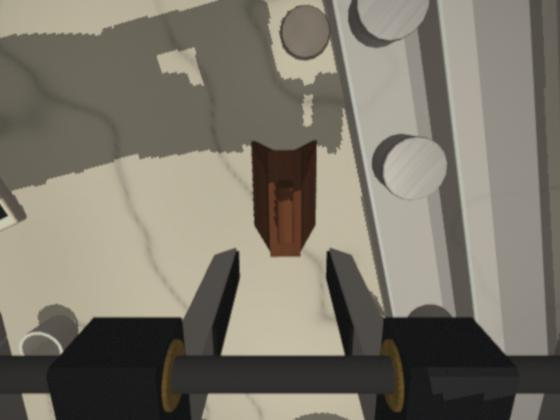

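The fin is centred near (286,218), laterally right under the fingers. Descending onto it.

Request:
{"api": "servo_tool", "payload": {
  "rows": [
    [0, 0, 0, 0, 0, -35, 0.5],
    [0, 0, 0, 0, 0, -35, 0.5],
    [0, 0, 0, 0, 0, -20, 0.5],
    [0, 0, 0, 0, 0, -8, 0.5],
    [0, 0, 0, 0, 0, 0, 1],
    [0, 0, 0, 0, 0, 0, 1],
    [0, 0, 0, 0, 0, 0, 1],
    [0, 0, 0, 0, 0, 0, 1],
    [0, 0, 0, 0, 0, 0, 1]
  ],
  "grip_force": 40
}}

```text
clock: 36.08
eef_pos: [662.2, 17.9, 91.0]
eef_rot: [-3.142, 0.0, 1.326]
wrist_force: [1.0, -0.1, -0.2]
finger_gap: 11.6
finger_force: 40.0
```

Request:
{"api": "servo_tool", "payload": {
  "rows": [
    [0, 0, 0, 0, 0, 15, 1],
    [0, 0, 0, 0, 0, 35, 1],
    [0, 0, 0, 0, 0, 40, 1],
    [0, 0, 0, 0, 0, 40, 1],
    [0, 0, 0, 0, 0, 40, 1],
    [0, 0, 0, 0, 0, 5, 1],
    [0, 0, 1.33, -6.6, 39.6, 0, 1],
    [0, 0, 1.33, -6.6, 39.6, 0, 1],
    [0, 0, 1.33, -6.6, 39.6, 0, 1],
    [0, 0, 1.33, -6.6, 39.6, 0, 1],
    [0, 0, 1.33, -6.6, 39.6, 0, 1],
    [0, 0, 1.33, -6.6, 39.6, 0, 1],
    [0, 0, 1.33, -6.6, 39.6, 0, 1],
    [0, 0, 1.33, -6.6, 39.6, 0, 1],
    [0, 0, 0, 0, 0, 0, 1],
    [0, 0, 0, 0, 0, 0, 1]
  ]
}}

```text
clock: 38.08
eef_pos: [609.4, 334.1, 265.0]
eef_rot: [-3.14, 0.001, 1.511]
wrist_force: [-0.3, -0.3, -1.6]
finger_gap: 11.7
finger_force: 40.0
```

```bash
python3 chk.py | head -1; python3 - <<'E'
from h import *
st=manip.read_state()
print(st['eef_rot'])
w=cv2.imread('pics/w.png'); s=manip.camera('side')[:,:,::-1]; cv2.imwrite('pics/s.png',s)
a=cv2.resize(w,(400,300)); b=cv2.resize(s[20:245,100:400],(400,300)); cv2.imwrite('pics/c2.png',np.hstack([a,b]))
print(proj('wrist',[609,335,150],st),proj('wrist',[613.5,415,150],st),proj('wrist',[604.3,255,150],st))
S0=cv2.imread('pics/side0.png')
for y in (270,300,335,370,400):
    x=609+(y-335)*.059
    u,v=proj('side',[x,y,150]); 
    col=cv2.cvtColor(S0,cv2.COLOR_BGR2LAB)[int(v)-9:int(v)+10,int(round(u))]
    u2,v2=proj('top',[x,y,150]); T0=cv2.cvtColor(cv2.imread('pics/top0.png'),cv2.COLOR_BGR2LAB)[int(v2)-8:int(v2)+9,int(round(u2))]
    print(y,u,v,col[:,2]-128,col[:,0]); print('top',u2,v2,T0[:,2]-128,T0[:,0])
E
```

```text
38.075 [609.4 334.1 265. ] 11.741641355841322
[-3.14110705e+00  4.24199378e-04  1.51040829e+00]
[281.54878223 204.54935255] [281.0523006  106.51999613] [281.75835143 289.03334492]
270 233.4847961246259 127.59321418883881 [8 8 8 8 8 8 6 5 3 4 3 3 3 2 2 2 2 2 2] [149 149 149 148 146 137 137 129 130 131 127 118 110 103  98  80  70  75
  74]
top 165.38668802838916 199.3390518403581 [ 9 10  9  9  9  9  8  4  4  5  4  6  9 10  9  9  9] [137 138 138 137 138 139 130 101 118 118  94  93 131 139 139 138 139]
300 228.69336591468797 120.74915190189746 [9 9 9 9 9 9 9 6 4 3 4 3 3 2 2 4 6 7 8] [153 150 151 150 149 151 148 138 126 128 132 129 121 109 101 105 116 133
 149]
top 152.28685156605437 198.76297589872337 [ 9  9  8  9  9  9  8  4  4  4  3  4  7 10 10 10  9] [128 127 128 129 128 130 121  97 113 119 103  90 109 141 139 138 138]
335 223.27922415824904 113.01666275139839 [9 8 8 8 8 7 5 4 4 4 3 3 3 4 6 8 9 8 8] [151 143 139 149 151 137 126 128 130 131 123 115 103  97 111 136 151 150
 150]
top 136.98155244741062 198.08907840378455 [ 9  9  9  9  9  9  7  4  4  4  4  7  9  9 10 10  9] [136 136 136 136 136 132 114 107 118 111  92 104 139 138 138 138 130]
370 218.04612540477447 105.54380640208649 [9 9 9 9 9 9 7 3 3 3 2 3 2 2 4 7 7 9 9] [156 155 155 155 155 153 139 119 126 132 128 124 110  99 103 121 134 153
 151]
top 121.64966916797741 197.41311493340655 [9 9 9 9 9 9 8 4 5 5 4 4 4 4 5 5 4] [133 133 133 133 133 134 124 102 115 116  97  85 104 118 118 118 106]
400 213.69841098031097 99.33607954371051 [9 8 8 8 9 7 7 6 4 3 2 3 3 2 2 2 1 4 4] [155 156 156 154 155 148 136 138 131 128 129 123 114 101  81  68  68  91
  92]
top 108.48473054744915 196.83197954290216 [9 9 9 9 9 9 8 4 5 5 4 4 4 4 4 3 5] [130 131 131 131 131 132 121  97 112 116 105  82  50  52  52  50  77]
```

View pics/c2.png

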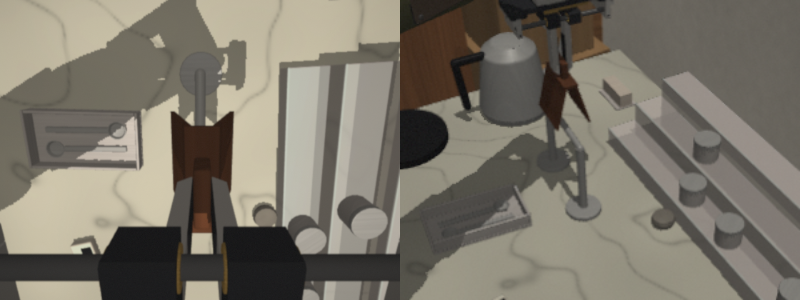

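The board hangs straight in the grip over the bar (bar at (200,95), legs at 172 and 232 in the left half). The side half shows it above the rail with both feet higher than the bar. I'll measure the bar's edges precisely in the wrist image.

```bash
python3 - <<'E'
from h import *
st=manip.read_state();w=cv2.imread('pics/w.png')
lab=cv2.cvtColor(w,cv2.COLOR_BGR2LAB).astype(int)
for r in (95,120,135,150,160):
    print(r,lab[r,262:302,2]-128); print(lab[r,262:302,0])
for y in (375,390,400,410):
  print(y,[proj('wrist',[608.3+(y-335)*.07+dx,y,150+dz],st).round(1).tolist() for dx,dz in((-6,0),(0,6),(6,0))])
print(st['eef_pos'])
E
```

```text
95 [3 3 4 3 3 3 3 3 3 3 3 3 3 3 3 3 3 3 3 3 3 3 3 3 4 3 3 3 3 3 3 3 4 3 3 3 3
 3 3 3]
[104 105 106 105 104 105 105 104 105 105 105 105 106 106 106 104 102 102
 103 103 105 105 106 106 107 105 106 106 106 106 106 107 107 105 105 105
 106 106 106 105]
120 [3 3 3 3 3 3 3 4 3 3 3 3 3 3 3 4 3 3 4 3 3 3 3 3 3 3 3 3 3 3 3 3 3 3 3 3 3
 3 3 3]
[103 103 104 103 103 103 104 104 103 103  99  90  88  93  97 100 103 106
 108 104 101  97  95  92  87  89  99 104 103 103 104 103 104 104 103 103
 105 103 104 103]
135 [8 8 8 8 8 8 8 8 8 8 7 4 3 3 3 3 4 4 3 3 3 3 3 3 3 5 8 8 8 9 8 8 8 8 8 9 9
 8 8 8]
[123 123 121 122 123 123 123 122 122 121 114  94  88  92  97  99 105 107
 106 105 101  99  97  92  89  97 115 122 122 124 123 122 123 123 122 122
 122 122 123 123]
150 [8 8 8 8 9 8 8 8 8 8 8 5 3 3 3 3 3 3 4 4 3 4 3 3 4 5 7 8 8 8 8 8 8 9 8 8 8
 8 8 8]
[123 124 124 123 124 123 123 124 123 122 116  97  88  93  96 100 103 105
 106 105 101 100  95  92  89  98 116 123 122 123 123 123 123 122 124 124
 122 121 122 123]
160 [ 9  9 10 12 14 14 14 15 13 10  8  5  3  4  3  3  3  2  3  3  3  3  3  3
  4  5  7  8  9  8  8  8  8  8  8  9  8  8  8  7]
[127 134 148 176 200 206 207 206 190 146 116  97  89  93  95 100 103 105
 105 103 101  98  96  92  89  98 113 119 120 120 120 120 120 119 119 117
 116 115 114 113]
375 [[273.7, 157.9], [281.0, 158.5], [288.3, 157.0]]
390 [[273.8, 139.3], [281.2, 139.5], [288.6, 138.4]]
400 [[273.8, 126.6], [281.3, 126.6], [288.8, 125.7]]
410 [[273.8, 113.6], [281.4, 113.3], [289.0, 112.7]]
[609.76859361 333.58986955 265.82681153]
```

Request:
{"api": "servo_tool", "payload": {
  "rows": [
    [0, 0, 0, -1.7, 1, 0, 1],
    [0, 0, 0, 0, 0, -15, 1],
    [0, 0, 0, 0, 0, -20, 1],
    [0, 0, 0, 0, 0, -20, 1],
    [0, 0, 0, 0, 0, -15, 1],
    [0, 0, 0, 0, 0, -8, 1],
    [0, 0, 0, 0, 0, -5, 1],
    [0, 0, 0, 0, 0, 0, 1]
  ]
}}

```text
clock: 39.22
eef_pos: [607.8, 335.7, 183.0]
eef_rot: [3.141, -0.0, 1.512]
wrist_force: [0.1, -0.9, -2.0]
finger_gap: 11.8
finger_force: 40.0
```

Request:
{"api": "servo_tool", "payload": {
  "rows": [
    [0, 0, 0, 0, 0, -4, 1],
    [0, 0, 0, 0, 0, -4, 1],
    [0, 0, 0, 0, 0, -4, 1],
    [0, 0, 0, 0, 0, -2, 1],
    [0, 0, 0, 0, 0, 0, 1]
  ]
}}

```text
clock: 39.85
eef_pos: [607.7, 335.7, 168.8]
eef_rot: [-3.141, 0.0, 1.512]
wrist_force: [1.2, 0.3, -2.0]
finger_gap: 11.8
finger_force: 40.0
```

Request:
{"api": "servo_tool", "payload": {
  "rows": [
    [0, 0, 0, 0, 0, -1, 1],
    [0, 0, 0, 0, 0, -1, 1],
    [0, 0, 0, 0, 0, 0, 1]
  ]
}}

```text
clock: 40.22
eef_pos: [607.7, 335.7, 167.0]
eef_rot: [3.141, -0.0, 1.512]
wrist_force: [-0.2, -0.1, -1.8]
finger_gap: 11.5
finger_force: 40.0
```

Request:
{"api": "servo_tool", "payload": {
  "rows": [
    [0, 0, 0, 0, 0, -1, 1],
    [0, 0, 0, 0, 0, -0.7, 1],
    [0, 0, 0, 0, 0, 0, 1]
  ]
}}

```text
clock: 40.6
eef_pos: [607.8, 335.8, 166.9]
eef_rot: [3.14, -0.001, 1.512]
wrist_force: [-5.0, -2.4, 9.2]
finger_gap: 11.4
finger_force: 40.0
```

Contact at 9 N at the expected seat height, so the board is seated. Releasing.

Request:
{"api": "servo_tool", "payload": {
  "rows": [
    [0, 0, 0, 0, 0, 0.7, 1],
    [0, 0, 0, 0, 0, 0, 0.7],
    [0, 0, 0, 0, 0, 0, 0.6],
    [0, 0, 0, 0, 0, 0, 0.6],
    [0, 0, 0, 0, 0, 15, 0.6],
    [0, 0, 0, 0, 0, 25, 0.6],
    [0, 0, 0, 0, 0, 40, 0.6],
    [0, 0, 0, 0, 0, 40, 0.6],
    [0, 0, 0, -30, -30, 0, 0.5],
    [0, 0, 0, -40, -40, 0, 0.5],
    [0, 0, 0, -40, -40, 0, 0.5],
    [0, 0, 0, -40, -40, 0, 0.5],
    [0, 0, 0, 0, 0, 0, 0.5],
    [0, 0, 0, 0, 0, 0, 0.5]
  ]
}}

```text
clock: 42.35
eef_pos: [458.3, 186.0, 287.2]
eef_rot: [3.14, -0.001, 1.512]
wrist_force: [0.7, 0.6, -0.7]
finger_gap: 46.9
finger_force: 0.0
```

```bash
python3 chk.py|head -1; python3 - <<'E'
from h import *
s=manip.camera('side')[:,:,::-1]
a=cv2.resize(s,(400,300)); b=cv2.resize(cv2.imread('pics/t.png'),(400,300)); c=cv2.resize(s[60:210,130:330],(400,300),interpolation=cv2.INTER_CUBIC); d=cv2.resize(cv2.imread('pics/w.png'),(400,300))
cv2.imwrite('pics/fin.png',np.vstack([np.hstack([a,b]),np.hstack([c,d])]))
E
```

```text
42.35 [458.3 186.  287.2] 46.913552284113116
```

View pics/fin.png

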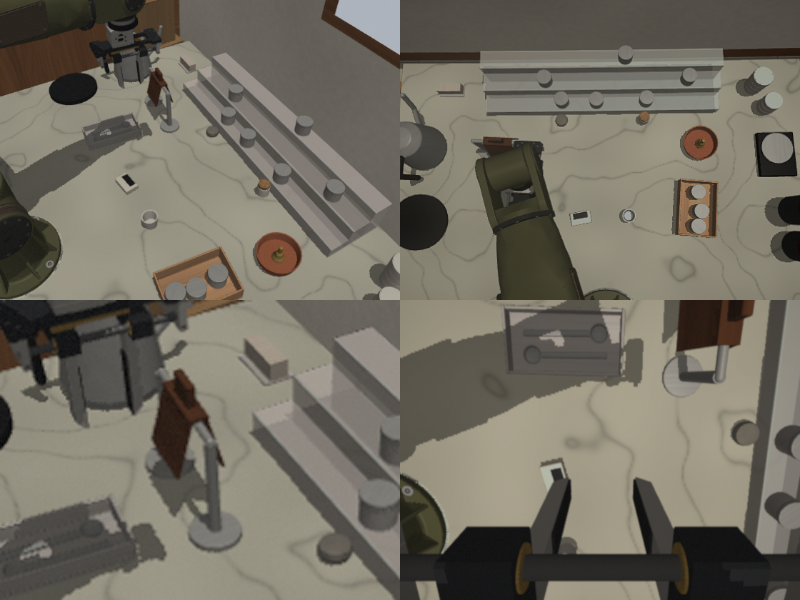

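The final views show the board astride the bar near mid-rail at (183,420). Tins, bell and spoons are in their containers, the counter is clear, and the bystanders haven't moved.

```bash
python3 -c "
from cell import manip
print(manip.sign_off())"
```

```text
the job is handed in; nothing more can be done
None
```

The three tins are in the crate, both spoons are in the tray and the one bell on the counter is in the dish. After those, I hung the board astride the rail near its middle, and handed the job in at about 42 s.

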